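# Set the board holder to its gauge mark

### The job

Roll the knurled wheel of the circuit-board holder with a light fingertip until the sliding jaw has closed up to the gauge mark, so that the jaw's pointer blade and the gauge tab's blade make one straight line. Move the jaw only by the wheel: do not touch the jaw itself, leave the gauge tab where it is set, grasp or lift nothing, and leave the things lying around alone. Then take the finger away.

Things in the scene. Friction and masses are not known exactly. Their poses are not given: they have to be found in the camera images.
- holder: Base of the board holder, fixed to the bench: dark steel plate 140 x 290 x 8 mm. Origin: underside, 5 mm in -x from the plate's centre. Own y runs from the wheel end (-y) to the fixed jaw (+y), z up; every part above has these same axes. All heights given are with the deck at rest.
- wheel_crest (a point): Top of the knurled steel wheel, 92 mm above the bench, at x = 0, y = -100 mm on the holder (sinks with the deck, does not turn). Wheel 56 mm in diameter, 22 mm wide, axle along the holder's x, 64 mm above the bench. Grey cheek plates flank it, 37 mm over their outsides, 44 mm long in y, tops 68 mm above the bench: the wheel's upper 24 mm stand free.
- deck: Blue deck plate 130 x 275 x 8 mm, top 24 mm above the bench, on spring feet; carries wheel, jaws, rods and gauge. A press on the wheel sinks the whole deck: about 1.2 N to start, then 1 N per mm, 6 mm at most, then a stop. 3 mm of press rolls the wheel without slipping. Never press over 25 N. Fixed jaw: 90 x 16 mm, top 64 mm, face at y = +107 mm. Origin 12 mm above the holder's.
- wheel (a joint): Turn of the wheel, rad. It grows when the wheel's top rolls towards the holder's +y (towards the fixed jaw), and then closes the jaw. Stays where it is left (friction about 1 N at the rim).
- jaw (a joint): Travel of the sliding jaw along the holder's +y, m; geared to the wheel by rack and pinion: 10 mm per rad, so 28 mm of roll at the rim moves it 10 mm. Gap to the fixed jaw: 137 mm minus this value; end stops at -4 and 75 mm. The jaw is an aluminium bar 90 x 14 x 38 mm, top 62 mm above the bench, its face at y = -30 mm plus this value. The robot must not touch it.
- jaw_mark (a point): Outer end of the jaw's pointer, a dark steel blade 2 mm thick standing on the jaw, along the holder's x, top 67 mm above the bench (axes as the holder's).
- gauge_mark (a point): Inner end of the gauge tab's blade, 2 mm thick, 67 mm above the bench, 2 mm beyond the pointer in the holder's x. The tab is a white block 16 x 12 x 22 mm on the aluminium rail at the holder's +x side, set between the sliding and the fixed jaw. The blades line up when this point and jaw_mark have the same y in the holder's frame (axes as the holder's).
- gauge (a joint): Where the gauge tab is set, m, in the same measure as joint jaw: the blades line up when both values are equal. Leave it there.
- memory: Bystander: green memory module 30 x 68 x 6 mm, lying flat, origin under its centre.
- heatsink: Bystander: finned aluminium block 40 x 40 x 24 mm, origin under its centre.
- driver: Bystander: yellow-handled screwdriver 160 mm long, lying along its own x.
- cup: Bystander: steel screw cup, 44 mm wide, 28 mm high, origin under its centre.
- flux: Bystander: orange bottle, 44 mm wide, 85 mm high, origin under its centre.
- brush: Bystander: brush 170 mm long, lying along its own x.
- bitbox: Bystander: clear beaker-shaped bit box with an orange ring on top, 60 mm wide, 109 mm high, origin under its centre.

How it is judged:
By the outcome, as a careful person would: the job done as asked, in the order asked, and still so for the second after the job is handed in, with the robot touching nothing.
It also fails if it takes over 45 s, if anything falls off the work surface, if the arm or the gripper's body presses on something with over 40 N, if the wrist force passes 120 N, or if a joint passes its speed limit or range.

### The arm

A 7-joint arm with a two-finger parallel gripper is mounted at the origin on the work surface. World frame = base frame: x ahead of the robot, y to its left, z up, the work surface at z = 0. Lengths are in m, angles in rad, forces in N, time in s.
With the tool pointing down it reaches from about 0.35 to 0.9 m from the base axis. Payload 7.2 kg.
Tool frame: the origin (TCP) lies between the finger pads; the fingertips stand 22 mm ahead of it and the grasp point (between the pads) lies 3 mm ahead of it; z points along the fingers, y is the line along which they close (so a half turn about z gives the same grasp; the last joint's range is limited). The gripper opens to 88 mm and grips with 3 to 60 N. Pads are 20 mm wide; open, the fingers measure 115 mm over their backs; the gripper's body (75 mm by 178 mm) begins 61 mm behind the grasp point.
Start: joints at [-1.218, 0.411, -0.013, 1.596, 0.006, 1.134, -0.082], TCP at [0.255, 0.57, 0.245] pointing down, gripper open.
Joint ranges: [-2.95, 2.95], [-0.29, 1.99], [-1.47, 1.44], [0.14, 2.54], [-1.03, 4.17], [0.13, 1.85], [-2.86, 2.86]. Speed limits (rad/s): [2.39, 2.39, 3.01, 3.01, 3.14, 3.14, 3.14].

### API

Orientations are given as a unit quaternion [x, y, z, w].
In Python, from workcell import robot gives the robot as it stands.
- The arm moves only by the tool send_rows, never from a script. Its argument "series" is a list of rows, each a list of 2 entries, a list of its own where there are three numbers: the shift along the tool's x, y, z in mm, then the turn about the tool's z in degrees. In form: [[[tx, ty, tz], spin], ...]. A call has 1 to 5 rows; each row is the pose to reach, as a shift and turn from the pose commanded when the call began, along the tool's axes at that moment; what a row does not reach only later rows make up. A row lasts 1/8 s, in which the tool goes at most 62.5 mm and 10.7 degrees, less where a joint would pass 70% of its speed; a pose out of reach is approached as far as the arm can. A call with a gripper value outside its range is refused whole. "hand" is the opening, from -1 (shut) to 1 (fully open), so that 0 is half open, set as the call begins (left out, the last holds). The fingers move at their own pace and stop on an object; the grip force is fixed at half the most. Time passes only in rows, so rows that repeat a pose let the fingers close. It gives the time, the measured TCP pose, the force, the opening and the grip force at its end, in the units of the state.
- robot.get_state(): the state, without advancing time (a new reading comes with each control period).
- robot.camera(name): name is "side" or "top"; returns a dict with "img" (480x640x3 uint8, blue, green, red), "fovy" (degrees; the focal length in pixels is half the picture's height over the tangent of half this angle, whatever the lens; pixels are square), "cx", "cy" (the principal point, pixels), "world_from_camera" (4x4, takes a point from camera to world coordinates). Camera axes: x right, y up, looking along -z (the intrinsics and any distortion apply to the point x, -y, -z); pixel columns grow to the right and rows downward; lengths in m; the calibration is good to about 2 mm. A picture is of the moment at which its call begins. There is no depth.
- robot.hand_in(): hands the job in; it is judged then, once.
The state is a dict: "t": time; "joints": joint angles; "joint_velocities": joint speeds; "effort": joint torques, N m; "position": TCP position; "tool_rot": TCP orientation; "ft_force": force on the tool from outside, world axes, zero at the start; "moment": the same for the moment, N m; "finger_gap": finger opening in m; "gripper_force": force on a finger pad.
Only numpy, scipy, OpenCV 4.12 (cv2) and the standard library are available. Lean on these libraries where they do the work, as an engineer would, in place of code of your own. Each camera call takes 0.05 s, during which the arm holds its last target. There are 200 camera calls.

## Working session

There is one attempt and no reset: what is moved stays moved. The work goes in short steps, Python scripts to look and compute and a tool call to move; the robot and the scene stay as the last step left them, time stands still between calls to the robot, and variables do not carry over. Pictures are saved under pics/ and viewed, at most 10 in all, crops included, and the job is handed in when it is done.

Besides the shell and the picture viewer there is one more tool, called after "Call:" as a command line: name --argument value ..., lists and objects as JSON in quotes. send_rows: Moves the arm, as the interface text tells. Its arguments: {"type":"object","properties":{"series":{"type":"array","items":{"type":"array"}},"hand":{"type":"number"}},"required":["series"]}

```bash
mkdir -p pics; ls
python3 - <<'E'
from workcell import robot
import cv2
for n in("top","side"):
    c=robot.camera(n); cv2.imwrite(f"pics/{n}0.png",c["img"]); print(n,c["fovy"],c["cx"],c["cy"],c["world_from_camera"],[k for k in c])
s=robot.get_state(); print(s)
E
```

```text
pics
top 43.2520208086683 313.71683685373324 235.32916436292015 [[-0.00560344  0.98519052 -0.17137167  0.33971821]
 [-0.99997402 -0.0047435   0.00542704 -0.00492036]
 [ 0.00453377  0.17139763  0.9851915   1.47601737]
 [ 0.          0.          0.          1.        ]] ['img', 'fovy', 'cx', 'cy', 'world_from_camera']
side 54.00639787468394 321.041388273854 239.8701338394233 [[-0.96931835  0.13630744 -0.20455372  0.33449957]
 [-0.24557466 -0.50069138  0.83006098  0.95281885]
 [ 0.0107252   0.85482655  0.518803    0.70676734]
 [ 0.          0.          0.          1.        ]] ['img', 'fovy', 'cx', 'cy', 'world_from_camera']
{'t': 0.1, 'joints': array([-1.21816787,  0.41179738, -0.01272344,  1.59691703,  0.00561543,
        1.13429815, -0.08220051]), 'joint_velocities': array([-0.00014683, -0.00076744, -0.00066567, -0.00138988, -0.00065112,
        0.00132859,  0.00073657]), 'effort': array([ 2.69030912e-03, -5.89100718e+01,  6.43596500e-01, -2.91706198e+01,
       -5.37599798e-02,  1.45925485e-02,  7.86184933e-05]), 'position': array([0.25518838, 0.57008831, 0.24392486]), 'tool_rot': array([ 2.08845169e-01,  9.77948473e-01, -6.85951139e-04, -9.19061032e-05]), 'ft_force': array([-0.08932   , -0.87991289, -0.57706   ]), 'moment': array([ 0.0376467 ,  0.00224354, -0.04025559]), 'gripper_force': 0.0, 'finger_gap': 0.08802854544807036}
```

View pics/top0.png

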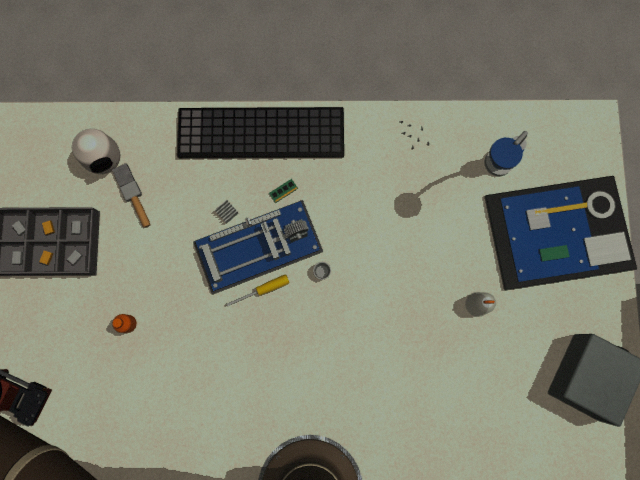

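View pics/side0.png

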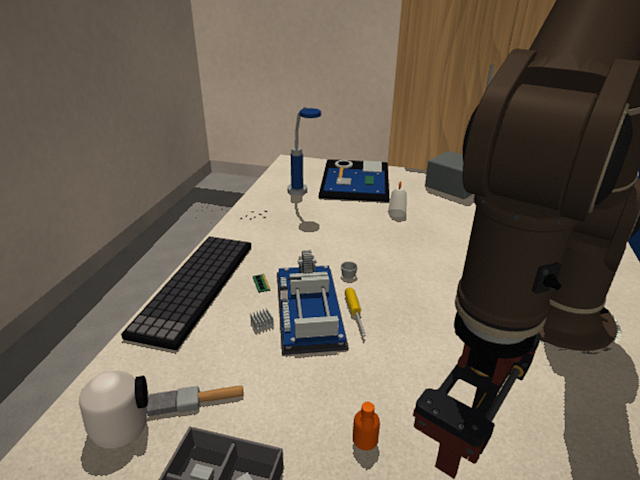

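The top view shows the blue holder around (258,246), wheel near (296,230), fixed jaw near (210,262), and gauge rail on its upper (world +x) side. The side view shows it at (310,305). I'll enlarge both.

Run:
```python
import cv2
a=cv2.imread("pics/top0.png")[190:305,185:335]; cv2.imwrite("pics/t1.png",cv2.resize(a,None,fx=5,fy=5,interpolation=cv2.INTER_CUBIC))
a=cv2.imread("pics/side0.png")[240:360,250:380]; cv2.imwrite("pics/s1.png",cv2.resize(a,None,fx=5,fy=5,interpolation=cv2.INTER_CUBIC))
```

```text
(no output)
```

View pics/t1.png

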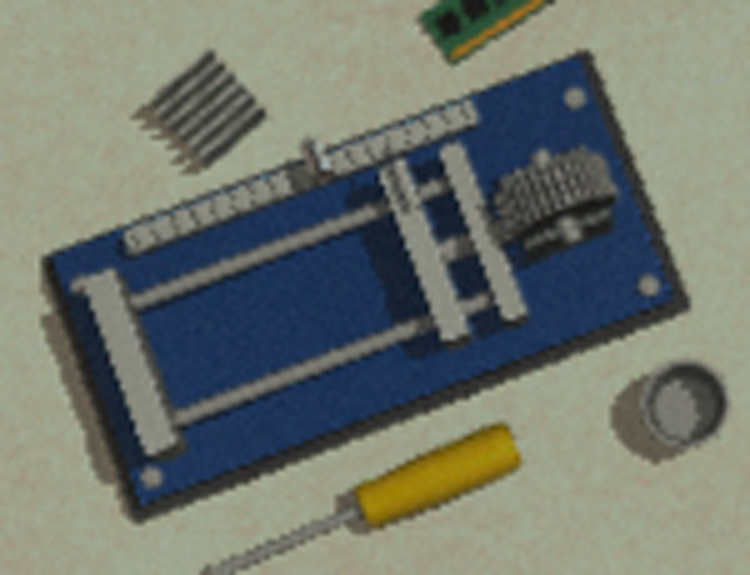

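View pics/s1.png

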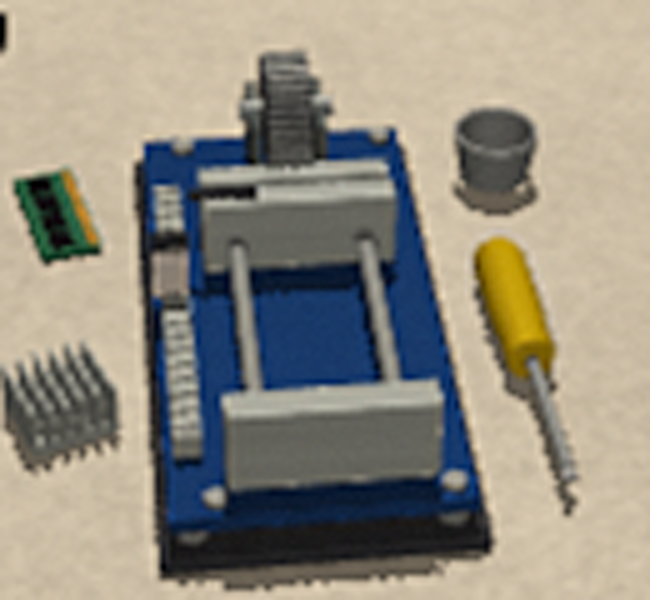

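The top crop shows the jaw bar at about (425,250), the tab at (315,158) and the wheel at (555,190). The side crop shows the dark pointer at (225,190) and the tab at (170,270) with its dark blade at about (170,240). Next I'll measure the holder pose.

```bash
cat > h.py <<'E'
import numpy as np, cv2
from workcell import robot
def cast(c,px,z):
    px=np.atleast_2d(px).astype(float); f=240/np.tan(np.radians(c["fovy"]/2)); T=c["world_from_camera"]
    d=np.c_[(px[:,0]-c["cx"])/f,-(px[:,1]-c["cy"])/f,-np.ones(len(px))]@T[:3,:3].T
    return T[:3,3]+d*((z-T[2,3])/d[:,2])[:,None]
def proj(c,P):
    f=240/np.tan(np.radians(c["fovy"]/2)); T=c["world_from_camera"]
    q=(np.atleast_2d(P)-T[:3,3])@T[:3,:3]
    return np.c_[c["cx"]-f*q[:,0]/q[:,2],c["cy"]+f*q[:,1]/q[:,2]]
E
python3 - <<'E'
from h import *
for n,roi in(("top",(185,335,190,305)),("side",(255,365,255,360))):
    c=robot.camera(n); im=c["img"]; x0,x1,y0,y1=roi
    hsv=cv2.cvtColor(im,cv2.COLOR_BGR2HSV); m=cv2.inRange(hsv,(100,120,30),(130,255,255)); k=np.zeros_like(m);k[y0:y1,x0:x1]=m[y0:y1,x0:x1]
    cs,_=cv2.findContours(k,cv2.RETR_EXTERNAL,cv2.CHAIN_APPROX_NONE); p=cv2.convexHull(np.vstack([q for q in cs if cv2.contourArea(q)>20]))[:,0]
    w=cast(c,p,.024)[:,:2]*1000
    r=cv2.minAreaRect(w.astype(np.float32)); print(n,r); b=cv2.boxPoints(r); print(b)
E
```

```text
top ((568.7118530273438, 124.66845703125), (129.2349853515625, 273.99029541015625), 21.03460121154785)
[[459.22833  229.3415  ]
 [557.5721   -26.391127]
 [678.1954    19.995407]
 [579.8516   275.72803 ]]
side ((564.6797485351562, 132.20103454589844), (129.9462432861328, 280.0464172363281), 20.892433166503906)
[[454.0442  239.84758]
 [553.91284 -21.78624]
 [675.3153   24.55449]
 [575.44666 286.1883 ]]
```

```bash
cat >> h.py <<'E'
Y=np.radians(21.0); ex=np.array([np.cos(Y),np.sin(Y),0]); ey=np.array([-np.sin(Y),np.cos(Y),0])
C=np.array([.5687,.1247,0]); O=C-.005*ex
def W(x,y,z): return O+np.multiply.outer(np.asarray(x)/1e3,ex)+np.multiply.outer(np.asarray(y)/1e3,ey)+np.array([0,0,z/1e3])
def H(p): d=(p-O)*1e3; return np.c_[d@ex,d@ey]
def rect(c,x0,x1,y0,y1,z,s):  # picture resampled on the plane z, s px/mm; right=+y, down=+x
    ys,xs=np.meshgrid(np.arange(y0,y1,1/s),np.arange(x0,x1,1/s))
    q=proj(c,W(xs.ravel(),ys.ravel(),z)).astype(np.float32)
    return cv2.remap(c["img"],q[:,0].reshape(xs.shape),q[:,1].reshape(xs.shape),cv2.INTER_CUBIC)
E
python3 - <<'E'
from h import *
out=[]
for n in("top","side"):
    c=robot.camera(n)
    print(n,"crest",proj(c,W(0,-100,92)),H(W(0,-100,92)))
    im=rect(c,-60,75,-130,120,67,3)
    for v in range(-120,120,10): cv2.line(im,((v+130)*3,0),((v+130)*3,4 if v%50 else 14),(0,255,255),1)
    for v in range(-60,75,10): cv2.line(im,(0,(v+60)*3),(4 if v else 14,(v+60)*3),(0,255,255),1)
    out.append(im[:300*2])
im=np.vstack([o[:, :] for o in out]); print(im.shape); cv2.imwrite("pics/r1.png",cv2.resize(im,None,fx=.74,fy=.74) if im.shape[0]>600 else im)
E
```

```text
top crest [[295.57102237 227.19527282]] [[ 3.8706891e-14 -1.0000000e+02]]
side crest [[305.71339212 251.05941899]] [[ 3.8706891e-14 -1.0000000e+02]]
(810, 750, 3)
```

View pics/r1.png

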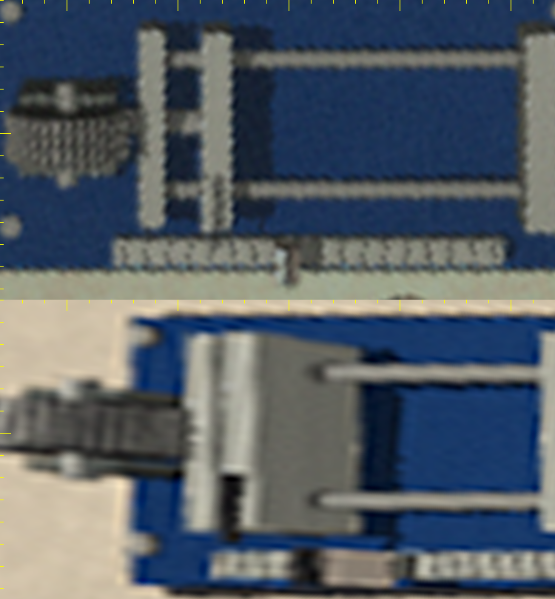

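Holder is consistent: the fixed jaw face comes out at y ≈ 107 and the wheel axle at y ≈ -100. The pointer is at about y = -33 and the tab blade near +1, so about 34 mm of jaw travel, or 95 mm of roll. I'll approach with the fingers shut.

Call:
send_rows --series '[[[-50,-33,0],0],[[-105,-69,0],0],[[-160,-105,0],0],[[-215,-142,0],0],[[-270,-180,0],0]]' --hand -1

```text
t: 0.92
position: [0.4216, 0.3066, 0.2449]
tool_rot: [0.209, 0.978, 0.0, 0.0]
ft_force: [-0.3, 0.3, -0.5]
finger_gap: 0.0412
gripper_force: 0.0
```

Call:
send_rows --series '[[[-55,-36,0],0],[[-110,-73,0],0],[[-165,-109,0],0],[[-220,-145,0],0],[[-276,-182,0],0]]'

```text
t: 1.55
position: [0.5894, 0.0432, 0.2449]
tool_rot: [0.209, 0.978, 0.0, 0.0]
ft_force: [0.3, 1.1, 0.3]
finger_gap: 0.0003
gripper_force: 0.0
```

Call:
send_rows --series '[[[0,0,20],-10],[[0,0,40],-20],[[0,0,60],-30],[[0,0,80],-40],[[0,0,95],-45]]'

```text
t: 2.17
position: [0.5882, 0.0447, 0.1487]
tool_rot: [-0.183, 0.983, 0.0, -0.0]
ft_force: [0.9, 0.8, 0.8]
finger_gap: 0.0006
gripper_force: 0.0
```

```bash
cat > st.py <<'E'
from h import *
from scipy.spatial.transform import Rotation as R
s=robot.get_state(); r=R.from_quat(s["tool_rot"]).as_matrix()
print("t %.2f"%s["t"],"H",H(s["position"]).round(1),"tipz",(s["position"][2]*1e3-22).round(1),"F",s["ft_force"].round(2),"gap",s["finger_gap"].round(4))
print("tool x,y in holder",(r[:,0]@ex,r[:,0]@ey),(r[:,1]@ex,r[:,1]@ey),"z",r[:,2])
E
python3 st.py
```

```text
Traceback (most recent call last):
  File "st.py", line 4, in <module>
    print("t %.2f"%s["t"],"H",H(s["position"]).round(1),"tipz",(s["position"][2]*1e3-22).round(1),"F",s["ft_force"].round(2),"gap",s["finger_gap"].round(4))
                                                                                                                                   ^^^^^^^^^^^^^^^^^^^^^
AttributeError: 'float' object has no attribute 'round'
```

```bash
sed -i 's/s\["finger_gap"\].round(4)/s["finger_gap"]/' st.py; python3 st.py
```

```text
t 2.17 H [[ -5.4 -81.7]] tipz 126.7 F [0.94 0.79 0.79] gap 0.0005611918682857423
tool x,y in holder (np.float64(-0.9999975736843558), np.float64(-0.002102894535635989)) (np.float64(-0.002102685704586039), np.float64(0.9999977385302001)) z [-7.26902334e-04  6.09941285e-05 -9.99999734e-01]
```

Call:
send_rows --series '[[[-3,-15,10],0],[[-6,-30,20],0],[[-6,-30,30],0],[[-6,-30,33],0],[[-6,-30,33],0]]'

```text
t: 2.8
position: [0.6046, 0.0195, 0.1165]
tool_rot: [-0.181, 0.983, 0.0, -0.0]
ft_force: [-1.0, -0.0, -0.2]
finger_gap: 0.0003
gripper_force: 0.0
```

Call:
send_rows --series '[[[0,0,1],0],[[0,0,2],0],[[0,0,3],0],[[0,0,3],0],[[0,0,3],0]]'

```text
t: 3.42
position: [0.6048, 0.0189, 0.1137]
tool_rot: [-0.181, 0.983, 0.0, 0.0]
ft_force: [0.5, -0.1, 0.4]
finger_gap: 0.0006
gripper_force: 0.1
```

```bash
python3 st.py
```

```text
t 3.42 H [[   0.8 -111.7]] tipz 91.7 F [ 0.47 -0.1   0.37] gap 0.0005930616737739882
tool x,y in holder (np.float64(-0.9999981064619957), np.float64(0.001945691827251143)) (np.float64(0.0019456910783927641), np.float64(0.9999981069339943)) z [ 2.71398718e-05  3.21530552e-05 -9.99999999e-01]
```

Call:
send_rows --series '[[[0,0,1],0],[[0,0,2],0],[[0,0,3],0],[[0,0,3.3],0],[[0,0,3.3],0]]'

```text
t: 4.05
position: [0.6049, 0.0188, 0.1105]
tool_rot: [-0.181, 0.983, -0.0, 0.0]
ft_force: [-0.9, -0.7, 4.0]
finger_gap: 0.0004
gripper_force: 2.0
```

Call:
send_rows --series '[[[0,5,0],0],[[0,10,0],0],[[0,15,0],0],[[0,20,0],0],[[0,25,0],0]]'

```text
t: 4.68
position: [0.5957, 0.043, 0.1103]
tool_rot: [-0.181, 0.983, 0.0, 0.0]
ft_force: [-0.3, 0.5, 3.8]
finger_gap: 0.0001
gripper_force: 1.8
```

```bash
python3 st.py
```

```text
t 4.67 H [[  1. -86.]] tipz 88.3 F [-0.29  0.47  3.77] gap 0.00013206176381628756
tool x,y in holder (np.float64(-0.9999987794126842), np.float64(0.0015570043295834697)) (np.float64(0.0015569541887659648), np.float64(0.9999987139134386)) z [-1.58616073e-05  4.05862282e-04 -9.99999918e-01]
```

Call:
send_rows --series '[[[0,0,-10],0],[[0,0,-14],0],[[0,-26,-14],0],[[0,-26,-4],0],[[0,-26,-4],0]]'

```text
t: 5.3
position: [0.6043, 0.0182, 0.1133]
tool_rot: [-0.181, 0.983, 0.0, -0.001]
ft_force: [-0.5, -1.5, 1.2]
finger_gap: 0.0004
gripper_force: 0.7
```

Call:
send_rows --series '[[[0,0,2],0],[[0,0,4],0],[[0,0,4],0],[[0,5,4],0],[[0,10,4],0]]'

```text
t: 5.92
position: [0.6016, 0.0276, 0.1106]
tool_rot: [-0.181, 0.983, -0.0, 0.0]
ft_force: [-1.7, -1.9, 5.6]
finger_gap: 0.0006
gripper_force: 2.5
```

Call:
send_rows --series '[[[0,5,0],0],[[0,10,0],0],[[0,16,0],0],[[0,16,0],0],[[0,16,-25],0]]'

```text
t: 6.55
position: [0.5946, 0.0427, 0.1335]
tool_rot: [-0.182, 0.983, 0.0, -0.002]
ft_force: [-0.7, -0.0, -0.3]
finger_gap: 0.0002
gripper_force: 0.0
```

Call:
send_rows --series '[[[0,-30,-20],0],[[0,-80,-40],0],[[0,-130,-40],0],[[0,-130,-40],0],[[0,-130,-40],0]]'

```text
t: 7.18
position: [0.6419, -0.0785, 0.1745]
tool_rot: [-0.181, 0.983, 0.001, -0.0]
ft_force: [0.2, 0.7, -0.2]
finger_gap: 0.0003
gripper_force: 0.0
```

```bash
python3 st.py
python3 - <<'E'
from h import *
o=[]
for n in("top","side"):
    c=robot.camera(n); cv2.imwrite(f"pics/{n}2.png",c["img"])
    im=rect(c,20,75,-45,40,67,9)
    for v in range(-40,40,5): cv2.line(im,((v+45)*9,0),((v+45)*9,8 if v%10 else 20),(0,255,255),1)
    o.append(im)
im=np.vstack(o); cv2.imwrite("pics/r2.png",cv2.resize(im,None,fx=.6,fy=.6,interpolation=cv2.INTER_AREA))
E
```

```text
t 7.17 H [[   0.5 -215.9]] tipz 152.5 F [ 0.24  0.66 -0.2 ] gap 0.0002818723252118251
tool x,y in holder (np.float64(-0.9999979600421414), np.float64(0.0019020632223582903)) (np.float64(0.00190291440316639), np.float64(0.9999974035204432)) z [-1.08214175e-03  9.28927033e-04 -9.99998983e-01]
```

View pics/r2.png

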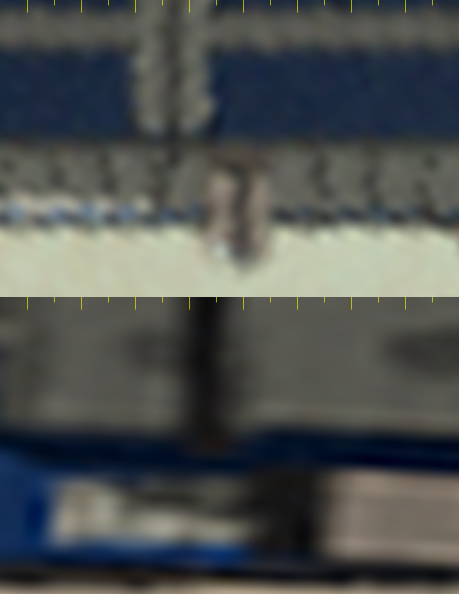

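The top crop has the pointer blade at px 172 and the tab blade at px 240, about 12.6 mm apart. The side crop shows the dark bands at 207 and 287. I'll take sub-pixel profiles.

```bash
cat > prof.py <<'E'
from h import *
def dark(c,xs,y0,y1,z=67):
    ys=np.arange(y0,y1,.25); P=[]
    for x in xs:
        q=proj(c,W(np.full_like(ys,x),ys,z)).astype(np.float32)
        P.append(cv2.remap(cv2.cvtColor(c["img"],cv2.COLOR_BGR2GRAY),q[:,0],q[:,1],cv2.INTER_LINEAR)[:,0])
    return ys,np.array(P,float)
if __name__=="__main__":
    for n in("top","side"):
        c=robot.camera(n)
        for nm,xs,a,b in(("jaw",np.arange(22,48,2.),-24,2),("tab",np.arange(50,66,2.),-10,18)):
            ys,P=dark(c,xs,a,b)
            print(n,nm,"y",a,"step1:",P.mean(0)[::4].round().astype(int)); print("  x:min", [(int(x),float(ys[p.argmin()])) for x,p in zip(xs,P)])
E
python3 prof.py
```

```text
top jaw y -24 step1: [54 55 57 62 71 82 90 90 87 79 69 65 70 83 91 92 89 80 66 55 52 53 53 52
 52 53]
  x:min [(22, -5.0), (24, -13.5), (26, -14.25), (28, 0.0), (30, 1.75), (32, -1.75), (34, -1.75), (36, -0.5), (38, -2.0), (40, -2.0), (42, -5.0), (44, -5.75), (46, -6.5)]
top tab y -10 step1: [108 104 100  99 104 112 112 103  90  77  74  85 100 109 111 108 107 109
 109 108 108 105 100  96  95  97 102 108]
  x:min [(50, -0.5), (52, -1.0), (54, 0.5), (56, 0.0), (58, -0.75), (60, 6.75), (62, 0.25), (64, -0.5)]
side jaw y -24 step1: [77 76 75 74 73 72 72 72 72 70 64 58 51 44 36 29 23 21 24 30 37 45 51 57
 62 67]
  x:min [(22, -6.25), (24, -6.5), (26, -6.75), (28, -6.75), (30, -7.0), (32, -7.25), (34, -7.5), (36, -7.5), (38, -7.75), (40, -8.0), (42, -8.25), (44, -8.5), (46, -8.75)]
side tab y -10 step1: [63 64 65 67 68 66 63 61 56 50 43 37 33 29 26 24 23 22 22 22 22 23 24 29
 39 49 59 68]
  x:min [(50, 17.5), (52, -2.0), (54, 8.0), (56, 5.25), (58, 4.75), (60, 7.25), (62, 11.5), (64, 12.0)]
```

Top view: pointer at y ≈ -13.1, tab blade at about -0.3, so 12.8 mm is left (about 36 mm of roll). I'll roll 25 mm, then look again.

Call:
send_rows --series '[[[0,50,20],0],[[0,104,50],0],[[0,104,60],0],[[0,104,62],0],[[0,104,64],0]]'

```text
t: 8.0
position: [0.6059, 0.0167, 0.1121]
tool_rot: [-0.181, 0.984, -0.0, 0.001]
ft_force: [-1.0, 0.3, 2.0]
finger_gap: 0.0005
gripper_force: 1.1
```

Call:
send_rows --series '[[[0,0,0],0],[[0,5,0],0],[[0,10,0],0],[[0,15,0],0],[[0,20,0],0]]'

```text
t: 8.62
position: [0.598, 0.0372, 0.1115]
tool_rot: [-0.181, 0.983, 0.0, 0.0]
ft_force: [0.4, -0.9, 4.2]
finger_gap: 0.0006
gripper_force: 1.8
```

Call:
send_rows --series '[[[0,5,0],0],[[0,5,0],0],[[0,5,0],0],[[0,5,-25],0],[[0,5,-50],0]]'

```text
t: 9.25
position: [0.5955, 0.0407, 0.161]
tool_rot: [-0.181, 0.983, -0.0, -0.001]
ft_force: [0.4, 1.1, 0.7]
finger_gap: 0.0006
gripper_force: 0.0
```

Call:
send_rows --series '[[[0,-60,-14],0],[[0,-115,-14],0],[[0,-129,-14],0],[[0,-129,-14],0],[[0,-129,-14],0]]'

```text
t: 9.88
position: [0.6417, -0.077, 0.1747]
tool_rot: [-0.182, 0.983, 0.001, -0.001]
ft_force: [-0.2, 1.1, -0.4]
finger_gap: 0.0008
gripper_force: 0.0
```

```bash
python3 st.py; python3 prof.py
```

```text
t 9.88 H [[   0.8 -214.5]] tipz 152.7 F [-0.23  1.07 -0.4 ] gap 0.0007729311378653527
tool x,y in holder (np.float64(-0.9999996319345719), np.float64(-0.00016966960761229908)) (np.float64(-0.00016826722920136955), np.float64(0.9999985960135525)) z [-0.00138287  0.00125486 -0.99999826]
top jaw y -24 step1: [52 53 53 53 53 53 53 53 53 55 61 69 81 90 92 87 80 72 65 68 80 90 93 90
 84 71]
  x:min [(22, -5.25), (24, -6.0), (26, -6.75), (28, -20.25), (30, -18.75), (32, -21.5), (34, -24.0), (36, -17.5), (38, -16.5), (40, -24.0), (42, -23.0), (44, -23.75), (46, -6.5)]
top tab y -10 step1: [107 102  98  96 100 108 110 102  90  78  76  86 100 110 112 109 107 109
 109 109 108 105 100  95  94  98 103 108]
  x:min [(50, -5.5), (52, -1.0), (54, 0.5), (56, 0.0), (58, -0.75), (60, 6.75), (62, 0.25), (64, -0.5)]
side jaw y -24 step1: [76 76 75 73 72 71 70 70 70 70 70 70 71 72 72 72 72 67 61 53 45 38 32 25
 21 22]
  x:min [(22, 1.5), (24, 1.25), (26, 1.0), (28, 0.75), (30, 0.5), (32, 0.25), (34, 0.25), (36, 0.0), (38, -0.25), (40, -0.5), (42, -0.5), (44, -1.0), (46, -1.25)]
side tab y -10 step1: [63 64 65 66 67 65 63 61 56 50 44 37 32 29 26 24 23 23 22 22 22 23 24 29
 39 49 59 68]
  x:min [(50, 16.5), (52, 1.75), (54, 7.0), (56, 5.25), (58, 5.25), (60, 6.75), (62, 9.5), (64, 11.5)]
```

About 5.4 mm left. I'll roll another 12 mm, then measure again more carefully.

Call:
send_rows --series '[[[0,50,20],0],[[0,108,50],0],[[0,108,62],0],[[0,108,64.5],0],[[0,108,64.5],0]]'

```text
t: 10.6
position: [0.6043, 0.0205, 0.1116]
tool_rot: [-0.181, 0.984, -0.0, 0.0]
ft_force: [-0.8, 0.7, 3.4]
finger_gap: 0.0007
gripper_force: 1.6
```

Call:
send_rows --series '[[[0,0,0],0],[[0,4,0],0],[[0,8,0],0],[[0,12,0],0],[[0,12,0],0]]'

```text
t: 11.22
position: [0.5992, 0.0339, 0.1109]
tool_rot: [-0.182, 0.983, 0.0, -0.0]
ft_force: [-1.4, 1.2, 4.7]
finger_gap: 0.0006
gripper_force: 2.3
```

Call:
send_rows --series '[[[0,0,0],0],[[0,0,-10],0],[[0,0,-50],0],[[0,-60,-64],0],[[0,-120,-64],0]]'

```text
t: 11.85
position: [0.6438, -0.0798, 0.1772]
tool_rot: [-0.182, 0.983, -0.0, 0.002]
ft_force: [1.1, 0.4, 0.1]
finger_gap: 0.0003
gripper_force: 0.0
```

```bash
python3 st.py
cat > prof2.py <<'E'
from prof import *
# per-slice dark-line centre near a guess: weighted centroid of darkness against the line between shoulders
def line(c,xs,g,w,z=67):
    r=[]
    for x in xs:
        ys,P=dark(c,[x],g-w,g+w,z); p=P[0]; k=p.argmin()
        if 0<k<len(p)-1:
            d=np.clip(np.percentile(p,75)-p,0,None)**2; r.append((x,(d*ys).sum()/d.sum()))
    r=np.array(r); k=np.polyfit(r[:,0],r[:,1],1); m=np.median(r[:,1]); return r[:,1].round(1),m.round(2),"slope",k[0].round(3)
import sys
g=float(sys.argv[1]); c=robot.camera("top")
ys,P=dark(c,np.arange(22,48,2.),g-7,g+7); print(P.mean(0)[::2].round().astype(int))
print("jaw",line(c,np.arange(22,47,2.),g,3.5)); print("tab",line(c,np.arange(52,65,1.),-.3,3.5))
# fixed jaw face edge (top, z=64) : slope check of the holder's x axis
r=[]
for x in np.arange(-40,41,5.):
    ys,P=dark(c,[x],98,114,64); r.append((x,ys[np.gradient(cv2.GaussianBlur(P,(9,1),0)[0]).argmax()]))
r=np.array(r); print("fixed jaw edge",r[:,1],np.polyfit(r[:,0],r[:,1],1))
o=[]
for n in("top","side"):
    c=robot.camera(n); q=proj(c,W(55,-1,67))[0].astype(int)
    o.append(cv2.resize(c["img"][q[1]-18:q[1]+18,q[0]-24:q[0]+24],None,fx=8,fy=8,interpolation=cv2.INTER_NEAREST))
cv2.imwrite(sys.argv[2],np.vstack(o))
E
python3 prof2.py -2 pics/c3.png
```

```text
t 11.85 H [[   1.9 -217.8]] tipz 155.2 F [1.12 0.37 0.09] gap 0.000335070341196629
tool x,y in holder (np.float64(-0.9999940564707991), np.float64(-0.00042836255708548826)) (np.float64(-0.0004242635034043145), np.float64(0.999999191409847)) z [ 3.62339229e-03  1.08337465e-04 -9.99993430e-01]
[91 90 88 85 82 77 72 68 65 64 66 70 75 81 85 89 91 91 90 88 84 79 73 67
 61 57 55 53]
jaw (array([-4.4, -3.8, -4.2, -4.4, -4.1, -4. , -4.3, -4.3, -4.2, -4.3]), np.float64(-4.24), 'slope', np.float64(-0.005))
tab (array([-0.7, -0. ,  0.3,  0.1, -0.2, -0.5, -0.7, -1. , -0.8, -0.4, -0.2,
       -0.4, -0.6]), np.float64(-0.37), 'slope', np.float64(-0.031))
fixed jaw edge [107.   107.75 108.   107.75 107.25 107.5  107.25 107.   107.5  108.
 107.   107.   107.5  108.   106.75 106.75 107.25] [-5.51470588e-03  1.07367647e+02]
```

View pics/c3.png

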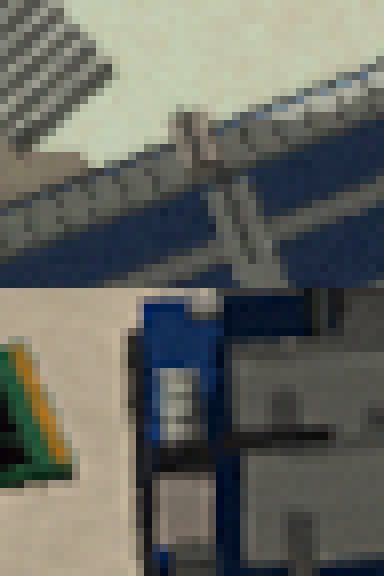

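```bash
python3 prof.py | grep -A1 jaw
python3 - <<'E'
from h import *
# jaw bar's front edge (bright jaw top -> blue deck), top view z=62, before/after
from prof import dark
c=robot.camera("top"); ys,P=dark(c,np.arange(-40,20,1.),-20,16,62); 
m=P.mean(0); print(m[::4].round().astype(int))
for n in("top0","top2"):
    c["img"]=cv2.imread(f"pics/{n}.png"); ys,P=dark(c,np.arange(-40,20,1.),-50,10,62); print(n,P.mean(0)[::4].round().astype(int))
E
```

```text
top jaw y -24 step1: [53 53 53 53 53 53 53 53 53 53 55 59 68 80 90 92 88 81 73 66 67 77 87 91
 90 84]
--
side jaw y -24 step1: [76 76 75 73 72 71 70 70 70 70 69 70 70 71 72 73 73 71 66 60 53 46 39 32
 26 24]
[ 62  62  63  62  61  61  63  67  75  87  98 100  98  97  98  98  98  99
  99  98  96  89  76  58  47  44  44  44  45  45  45  45  45  44  44  45]
top0 [ 48  50  51  53  54  56  58  59  65  75  91 111 129 138 139 138 138 138
 139 139 139 137 133 120  95  63  42  36  36  36  35  36  37  38  40  41
  41  41  42  42  43  44  46  48  51  53  54  55  55  55  54  54  55  55
  55  55  54  54  54  54]
top2 [ 58  58  58  58  57  58  59  59  60  61  60  60  60  61  61  61  60  60
  60  61  61  61  61  60  60  60  61  63  67  74  86 100 109 110 109 109
 108 107 106 106 104 100  94  84  67  52  45  44  44  44  44  44  45  45
  44  44  44  44  44  44]
```

The last roll slipped: the jaw front edge shows about 1.4 mm of travel for 12 mm commanded. About 4.1 mm is left. I'll press slightly more, settle first, and roll more slowly.

Call:
send_rows --series '[[[0,50,20],0],[[0,110,50],0],[[0,110,60],0],[[0,110,60],0],[[0,110,60],0]]'

```text
t: 12.78
position: [0.6037, 0.0226, 0.1156]
tool_rot: [-0.181, 0.984, -0.0, 0.001]
ft_force: [0.3, -0.2, 0.7]
finger_gap: 0.0007
gripper_force: 0.0
```

Call:
send_rows --series '[[[0,0,3],0],[[0,0,5],0],[[0,0,7],0],[[0,0,8],0],[[0,0,8],0]]'

```text
t: 13.4
position: [0.6039, 0.0227, 0.1077]
tool_rot: [-0.181, 0.984, -0.0, 0.001]
ft_force: [0.6, -2.3, 8.4]
finger_gap: 0.0002
gripper_force: 3.6
```

```bash
python3 st.py
```

```text
t 13.40 H [[   1.3 -107.9]] tipz 85.7 F [ 0.59 -2.29  8.4 ] gap 0.00018506566202090445
tool x,y in holder (np.float64(-0.999994326708864), np.float64(0.002897919902902621)) (np.float64(0.0028997029234302954), np.float64(0.9999952583927548)) z [ 1.97361815e-03 -3.58268989e-04 -9.99997988e-01]
```

Call:
send_rows --series '[[[0,2,0],0],[[0,4,0],0],[[0,6,0],0],[[0,8,0],0],[[0,10,0],0]]'

```text
t: 14.02
position: [0.6004, 0.0322, 0.1083]
tool_rot: [-0.181, 0.984, -0.0, 0.001]
ft_force: [-1.8, -1.4, 10.7]
finger_gap: 0.0003
gripper_force: 5.2
```

Call:
send_rows --series '[[[0,0,0],0],[[0,0,0],0],[[0,0,-4],0],[[0,0,-10],0],[[0,0,-10],0]]'

```text
t: 14.65
position: [0.5993, 0.0328, 0.117]
tool_rot: [-0.181, 0.983, 0.0, -0.0]
ft_force: [0.6, 0.3, 0.4]
finger_gap: 0.0001
gripper_force: 0.0
```

```bash
python3 st.py; python3 prof.py | grep -A1 top
cat > edge.py <<'E'
from prof import *
c=robot.camera("top"); ys,P=dark(c,np.arange(-40,20,1.),-6,16,62); m=P.mean(0)
k=np.where(m>71)[0].max(); print("front edge",np.interp(-71,-m[k:k+2],ys[k:k+2]))
E
python3 edge.py
```

```text
t 14.65 H [[  0.7 -96.7]] tipz 95.0 F [0.56 0.34 0.44] gap 7.356925369259086e-05
tool x,y in holder (np.float64(-0.9999979041292116), np.float64(0.002043824147604361)) (np.float64(0.002043843134645755), np.float64(0.9999978989223994)) z [-1.68782255e-04  1.04348528e-04 -9.99999980e-01]
top jaw y -24 step1: [23 24 24 23 24 25 25 25 26 25 26 26 28 28 28 28 28 31 35 42 51 57 62 71
 82 88]
--
top tab y -10 step1: [ 26  26  31  46  69  96 122 137 126 100  85  88  98 106 109 108 105 104
 104 103 103  99  95  96 104 120 137 149]
front edge 4.7119422572178475
```

The arm is in the way of the view, so I'll move it clear and measure.

Call:
send_rows --series '[[[0,0,-30],0],[[0,-50,-50],0],[[0,-110,-60],0],[[0,-120,-60],0],[[0,-120,-60],0]]'

```text
t: 15.42
position: [0.6417, -0.0796, 0.176]
tool_rot: [-0.181, 0.984, 0.0, -0.001]
ft_force: [0.4, 1.1, 0.6]
finger_gap: 0.0005
gripper_force: 0.0
```

```bash
python3 st.py; python3 prof2.py -1 pics/c4.png; python3 edge.py
```

```text
t 15.43 H [[  -0.  -216.9]] tipz 154.0 F [0.35 1.11 0.55] gap 0.00047310025256049705
tool x,y in holder (np.float64(-0.9999936291024896), np.float64(0.0033781799279192616)) (np.float64(0.003379124715335902), np.float64(0.9999939558682117)) z [-1.36860533e-03  3.55411683e-04 -9.99999000e-01]
[86 90 91 91 90 87 85 81 76 71 67 65 65 67 72 78 84 88 91 92 92 90 87 84
 78 72 65 60]
jaw (array([-2.6, -2.2, -1.9, -2.4, -2.6, -2.2, -2.2, -2.4, -2.2, -2.2, -2.4,
       -2.4, -2.5]), np.float64(-2.36), 'slope', np.float64(-0.003))
tab (array([-0.8, -0.1,  0.3,  0.1, -0.2, -0.5, -0.7, -0.9, -0.7, -0.2, -0.1,
       -0.3, -0.5]), np.float64(-0.3), 'slope', np.float64(-0.016))
fixed jaw edge [107.   107.5  107.5  107.75 107.5  107.5  107.5  113.   107.5  112.5
 111.   106.5  107.5  107.5  106.75 106.75 107.25] [-2.69607843e-03  1.08147059e+02]
front edge 4.609712230215828
```

View pics/c4.png

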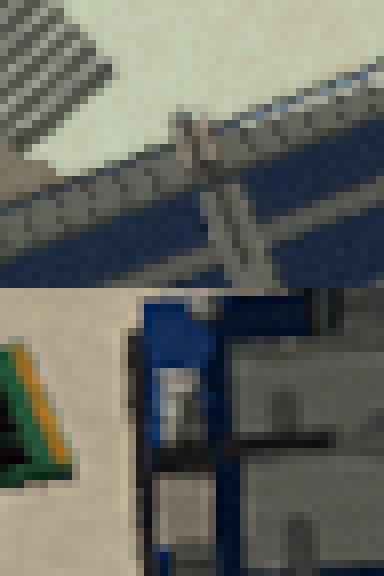

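About 2 mm left; this stroke gave 2.3 mm of jaw for 10 mm. I'll roll 8 mm more.

Call:
send_rows --series '[[[0,50,20],0],[[0,110,50],0],[[0,112,60],0],[[0,112,60],0],[[0,112,60],0]]'

```text
t: 16.25
position: [0.6032, 0.0241, 0.1176]
tool_rot: [-0.181, 0.984, -0.0, 0.001]
ft_force: [-0.7, 0.2, 0.3]
finger_gap: 0.0004
gripper_force: 0.0
```

Call:
send_rows --series '[[[0,0,3],0],[[0,0,5],0],[[0,0,6],0],[[0,0,6],0],[[0,0,6],0]]'

```text
t: 16.88
position: [0.6027, 0.0254, 0.1112]
tool_rot: [-0.181, 0.983, -0.0, 0.0]
ft_force: [0.9, -1.8, 4.1]
finger_gap: 0.0004
gripper_force: 2.1
```

Call:
send_rows --series '[[[0,2,0],0],[[0,4,0],0],[[0,6,0],0],[[0,8,0],0],[[0,8,0],0]]'

```text
t: 17.5
position: [0.5994, 0.0335, 0.1109]
tool_rot: [-0.182, 0.983, 0.0, 0.0]
ft_force: [1.8, 1.3, 5.2]
finger_gap: 0.0008
gripper_force: 2.3
```

Call:
send_rows --series '[[[0,0,0],0],[[0,0,-4],0],[[0,0,-20],0],[[0,0,-55],0],[[0,0,-70],0]]'

```text
t: 18.12
position: [0.5999, 0.0325, 0.183]
tool_rot: [-0.181, 0.983, -0.0, 0.001]
ft_force: [-0.2, 0.4, 0.1]
finger_gap: 0.0006
gripper_force: 0.0
```

Call:
send_rows --series '[[[0,-50,0],0],[[0,-110,0],0],[[0,-120,0],0],[[0,-120,0],0]]'

```text
t: 18.62
position: [0.6417, -0.0798, 0.1803]
tool_rot: [-0.18, 0.984, 0.0, -0.001]
ft_force: [0.0, 0.7, -0.2]
finger_gap: 0.0004
gripper_force: 0.0
```

```bash
python3 st.py; python3 prof2.py -1 pics/c5.png; python3 edge.py
```

```text
t 18.62 H [[-1.000e-01 -2.171e+02]] tipz 158.3 F [ 0.04  0.74 -0.23] gap 0.0003887545760640004
tool x,y in holder (np.float64(-0.9999929807075872), np.float64(0.0035951788683987996)) (np.float64(0.003595857916086328), np.float64(0.9999933285419902)) z [-1.21442636e-03  2.25987667e-04 -9.99999237e-01]
[55 57 60 64 68 75 81 86 90 92 92 90 88 85 82 78 74 70 67 66 68 72 78 84
 89 93 94 93]
jaw (array([0.6, 1.1, 0.8, 1. , 1.4, 1.1, 0.7, 1. , 1.2, 0.8, 0.9, 0.6, 1. ]), np.float64(1.0), 'slope', np.float64(-0.003))
tab (array([-0.3,  0.1,  0.3,  0.1, -0.2, -0.5, -0.6, -0.8, -0.6, -0.3, -0.2,
       -0.3, -0.5]), np.float64(-0.29), 'slope', np.float64(-0.043))
fixed jaw edge [107.   107.5  107.5  107.25 107.5  107.75 107.5  107.25 107.5  108.
 113.   111.5  107.5  108.   106.75 106.5  107.25] [8.45588235e-03 1.07955882e+02]
front edge 8.199288256227758
```

View pics/c5.png

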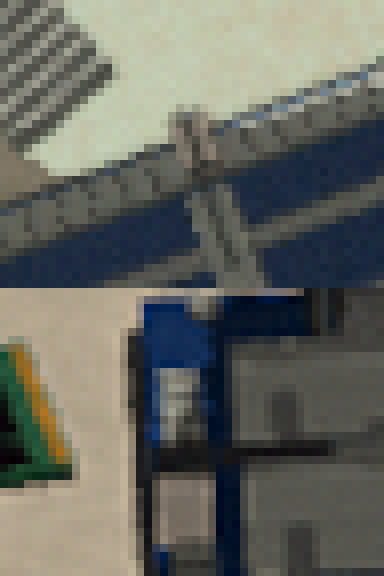

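Run:
```python
from h import *
c=robot.camera("side"); g=cv2.cvtColor(c["img"],cv2.COLOR_BGR2GRAY); q=proj(c,W(55,-1,67))[0].astype(int); print(q, [proj(c,W(x,y,z))[0].round(1).tolist() for x,y,z in((30,0,67),(30,0,62),(58,0,67),(58,0,46),(58,6,46),(30,1,67))])
print(g[q[1]-4:q[1]+12,q[0]-8:q[0]+20])
c=robot.camera("top"); g=cv2.cvtColor(c["img"],cv2.COLOR_BGR2GRAY); q=proj(c,W(55,-1,67))[0].astype(int); print(q)
print(g[q[1]-6:q[1]+16,q[0]-7:q[0]+14])
```

```text
[285 285] [[296.6, 284.8], [296.6, 286.6], [284.2, 285.6], [284.4, 293.0], [284.6, 294.6], [296.6, 285.1]]
[[ 46  28  29  69 122 140 134 108  55  48  29  15  32  70  88  84  83  74
   58  57  56  73  85  83  83  82  82  85]
 [ 84  25  26  57 124 154 120  81  51  40  23  16  24  64  87  86  88  73
   57  57  57  70  86  83  83  83  83  82]
 [ 96  30  35  40  95 127  82  48  59  36  16  14  22  63  86  83  83  74
   60  58  55  69  84  82  83  83  83  83]
 [119  31  46  50 111 131  73  66  76  50  12  15  22  61  89  87  84  75
   60  61  56  68  90  87  87  88  87  86]
 [135  24  36  53 104 118  58  53  63  48  16  18  24  66  94  90  91  90
   70  54  50  58  66  65  66  64  64  62]
 [136  25  37  33  55  67  34  25  34  28  17  18  23  42  53  51  50  54
   45  29  33  27  32  33  27  41  58  59]
 [137  26  37  26  26  31  24  21  22  24  23  18  24  22  18  17  14  14
   14  16  18  17  13  19  21  40  65  69]
 [133  27  38  25  20  23  23  22  22  24  22  23  27  23  30  44  47  48
   49  51  58  58  61  58  56  59  66  69]
 [133  32  34  19  16  17  21  31  28  31  28  18  21  20
[... 2148 characters left out ...]
8  43  39  41  56  92  98  61  85  97  82  55  40  42  41  45
   44  55  78]
 [ 40  39  42  41  38  39  35  92 102  75  69  90  98  63  44  47  53  69
   83  79  89]
 [ 41  41  41  40  44  41  39 103 102  86  66  93  99  79  58  80  85  87
   89  86  75]
 [ 41  40  38  41  44  43  38  46  91  99  60  84  95 105  87  88  91  79
   74  71  55]
 [ 41  40  37  41  39  40  41  48  89 103  80  62  92 104  68  70  71  57
   38  40  39]
 [ 39  38  41  41  51  49  56  78  85  95  96  61  83  94  76  51  44  41
   38  41  40]
 [ 40  46  47  50  69  82  82  90  72  92  99  75  65  91  97  60  42  38
   41  36  40]
 [ 51  67  80  79  88  87  88  75  74  91  99  77  80  99  96  63  38  41
   40  43  36]]
```

The pointer has now passed the tab slightly. The top view gives about 1.4 mm (0.6 px sideways between the two dark lines) and the side view about the same. I'll roll back 4 mm.

Call:
send_rows --series '[[[0,50,20],0],[[0,110,50],0],[[0,119,62.5],0],[[0,119,62.5],0],[[0,119,62.5],0]]'

```text
t: 19.55
position: [0.6008, 0.0303, 0.1192]
tool_rot: [-0.181, 0.984, -0.001, 0.001]
ft_force: [-0.9, 0.1, 0.6]
finger_gap: 0.0001
gripper_force: 0.0
```

Call:
send_rows --series '[[[0,0,0],0],[[0,0,3],0],[[0,0,5],0],[[0,0,6.5],0],[[0,0,6.5],0]]'

```text
t: 20.18
position: [0.6, 0.0317, 0.112]
tool_rot: [-0.181, 0.983, -0.0, 0.0]
ft_force: [-0.9, -0.7, 3.7]
finger_gap: 0.0006
gripper_force: 1.8
```

Call:
send_rows --series '[[[0,-1,0],0],[[0,-2,0],0],[[0,-3,0],0],[[0,-4,0],0],[[0,-4,0],0]]'

```text
t: 20.8
position: [0.6014, 0.0281, 0.1119]
tool_rot: [-0.181, 0.983, -0.0, 0.0]
ft_force: [-0.1, 0.9, 3.6]
finger_gap: 0.0008
gripper_force: 1.8
```

Call:
send_rows --series '[[[0,0,0],0],[[0,0,-4],0],[[0,0,-20],0],[[0,0,-55],0],[[0,0,-70],0]]'

```text
t: 21.42
position: [0.6021, 0.0282, 0.1844]
tool_rot: [-0.181, 0.983, -0.0, 0.001]
ft_force: [0.3, -0.1, 0.4]
finger_gap: 0.0006
gripper_force: 0.0
```

Call:
send_rows --series '[[[0,-50,0],0],[[0,-110,0],0],[[0,-120,0],0],[[0,-120,0],0]]'

```text
t: 21.92
position: [0.6437, -0.0843, 0.1815]
tool_rot: [-0.181, 0.984, 0.0, -0.0]
ft_force: [-0.6, 0.7, 0.8]
finger_gap: 0.0005
gripper_force: 0.0
```

```bash
python3 st.py; python3 prof2.py -0.5 pics/c6.png; python3 edge.py
```

```text
t 21.93 H [[ 1.00e-01 -2.22e+02]] tipz 159.5 F [-0.62  0.7   0.83] gap 0.0005301021164637302
tool x,y in holder (np.float64(-0.9999941077221914), np.float64(0.003387039748216292)) (np.float64(0.0033873515211821836), np.float64(0.9999941073756858)) z [-7.20656394e-04  3.22801147e-04 -9.99999688e-01]
[66 71 77 84 88 91 92 92 90 88 86 81 76 71 67 66 68 72 77 83 88 91 93 93
 93 91 87 81]
jaw (array([-0.3, -0.2,  0.5,  0.2, -0.3, -0.4,  0.1, -0.2,  0.2,  0.4, -0.2,
       -0.4,  0.2]), np.float64(-0.17), 'slope', np.float64(0.005))
tab (array([-0.4,  0. ,  0.2,  0. , -0.2, -0.5, -0.7, -0.9, -0.8, -0.3, -0.1,
       -0.3, -0.4]), np.float64(-0.33), 'slope', np.float64(-0.033))
fixed jaw edge [107.   107.75 108.   107.5  107.25 107.5  107.5  111.75 112.   108.5
 111.25 106.75 107.5  107.25 106.75 106.75 107.25] [-5.26960784e-03  1.08132353e+02]
front edge 6.944128787878788
```

View pics/c6.png

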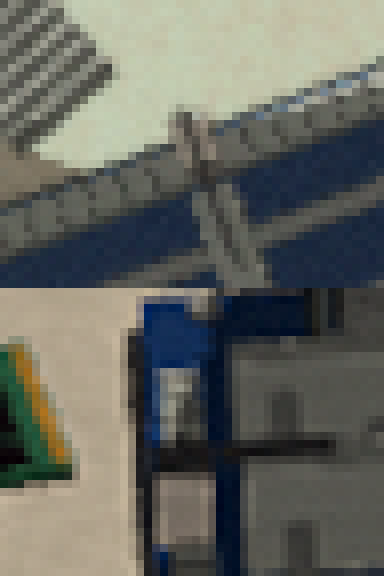

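In the top view the dark line of the tab blade, (185,120) to (208,175), runs straight on into the pointer, (215,195) to (240,255). In the side view the pointer's dark line (row 445) meets the top of the tab's dark band. The two agree to about 0.3 mm and the finger is clear, so I'm handing in.

```bash
python3 -c "
from workcell import robot
print(robot.hand_in())"
```

```text
the job is handed in; nothing more can be done
None
```

The jaw was rolled shut by the wheel until its pointer lined up with the gauge blade, to about 0.3 mm by the camera (it overshot by about 1.4 mm and was rolled back); the finger was then taken clear and the job handed in, with no verdict returned.

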